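# Screw in the hose-tail elbow and set it over the union

### The arm

A 7-joint arm with a two-finger parallel gripper is mounted at the origin on the work surface. World frame = base frame: x ahead of the robot, y to its left, z up, the work surface at z = 0. Lengths are in m, angles in degrees, forces in N, time in s.
With the tool pointing down it reaches from about 0.4 to 0.85 m from the base axis. Payload 10.4 kg.
Tool frame: the origin (TCP) lies on the centre line of the jaws, within the pads' length; the fingertips stand 17 mm ahead of it and the grasp point (between the pads) lies 2 mm behind it (robot.nose_length is the z of the fingertips in the tool frame, in m); z points along the fingers, y is the direction in which the jaws open and shut (so a half turn about z gives the same grasp; the last joint's range is limited). The gripper opens to 85 mm and grips with 20 to 120 N. Pads are 22 mm wide; open, the fingers measure 114 mm over their backs; the gripper's body (76 mm by 85 mm) begins 54 mm behind the grasp point. The pads swing forward as they close: fully open they stand 13 mm farther back than shut.
Start: joints at [-69.993, 19.034, -3.707, 83.658, 1.238, 77.344, -5.071], TCP at [0.227, 0.582, 0.248] pointing down, gripper open.
Joint ranges: [-148.97, 148.97], [-28.65, 121.19], [-84.17, 76.75], [9.2, 138.47], [-72.65, 252.65], [3.7, 117.97], [-149.18, 149.18]. Speed limits (degrees/s): [127.2, 127.2, 159.86, 159.86, 180, 180, 180].

### API

Orientations are given as [roll, pitch, yaw] about the fixed x, y, z axes, in that order (R = Rz(yaw) Ry(pitch) Rx(roll)).
In Python, from workcell import robot gives the robot as it stands. The module is installed in compiled form; this text tells all that it offers.
- The arm moves only by the shell command python3 -m jog 'ROWS' [FORCE]. ROWS is JSON, a list of rows, each a list of 7 numbers: the shift along the tool's x, y, z in cm, then the turn, a rotation vector about the tool's x, y, z in degrees, then the opening in per cent of the stroke, from 0 (shut) to 100 (fully open). In form: [[tx, ty, tz, rx, ry, rz, gripper], ...]. A call has 1 to 12 rows; each row is the pose to reach, as a shift and turn from the pose commanded when the call began, along the tool's axes at that moment; what a row does not reach only later rows make up. A row lasts 1/12 s, in which the tool goes at most 41.7 mm and 7.16 degrees, less where a joint would pass 70% of its speed; a pose out of reach is approached as far as the arm can. A call with a gripper value outside its range is refused whole. The fingers move at their own pace and stop on an object; FORCE is the grip in N (left out, the last holds). Time passes only in rows, so rows that repeat a pose let the fingers close. It gives the time, the measured TCP pose, the force and the opening at its end, in the units of the state.
- robot.observe(): the state, without advancing time (a new reading comes with each control period).
- robot.get_image(name): name is "scene" or "top" or "wrist"; returns the picture (400x640x3 uint8, blue, green, red); there is no depth.
- robot.get_calibration(name): a dict with "K" (3x3 intrinsics, pixels), "k1" (the pictures are not rectified: a ray, as slopes to the right and down, at radius r is drawn at 1 + k1 r^2 times it, then the intrinsics apply), "extrinsics" (4x4, takes a point from world to camera coordinates). Camera axes: x right, y up, looking along -z (the intrinsics and any distortion apply to the point x, -y, -z); pixel columns grow to the right and rows downward; lengths in m; the calibration is good to about 2 mm. A picture is of the moment at which its call begins: read the wrist's pose just before it. get_calibration takes no time and is no camera call; for the wrist camera it gives the pose at the moment of the call.
- robot.sign_off(): hands the job in, once; it reports no verdict.
Trained networks look in the newest picture that a camera, given by its name, has taken for a name from the list of things; names that differ only in an ending like _2 or _b are one class to them, and where a whole thing is asked for, a point or a joint stands for the part that bears it (a point fixed in the world has none). Each returns a list of dicts, best first, with "confidence" (0 to 1); they miss things now and then, are a little off and sometimes report something else, mostly with a low value. They report only what shows in the picture. A call takes as long as a camera call.
- robot.boxes_of(camera, name): "rect" ([left, top, right, bottom] in pixels, round what is visible of it).
The state is a dict: "time_s": time; "qpos": joint angles; "qd": joint speeds; "effort": joint torques, N m; "tool_pos": TCP position; "tcp_rot": TCP orientation; "ft_force": force on the tool from outside, world axes, zero at the start; "torque": the same for the moment, N m; "gripper_width": finger opening in m.
Only numpy, scipy, OpenCV 4.12 (cv2) and the standard library are available. Lean on these libraries where they do the work, as an engineer would, in place of code of your own. Each camera call takes 0.05 s, during which the arm holds its last target.

### The job

The elbow with the brass hose tail is hand-started in the tee that is clamped in the vise. Screw it in, clockwise, until the taper thread bites, then carry on to where the tail next points exactly along the pipe over the union (the end with the big octagonal nut) and stop there, tight. Never turn it back once it has tightened, and leave the loose things on the bench where they lie.

Things in the scene. Friction and masses are not known exactly. Their poses are not given: they have to be found in the camera images.
- vise: Bench vise, fixed, origin on the bench straight under the elbow's turning axis. x: its screw and handle are on the -x side; z up. It grips a galvanised pipe tee: the pipe run lies along y, 131 mm above the bench; the branch points up. Jaw tops 135 mm high; nothing of vise and pipe but the branch is higher than 165 mm.
- tee_mouth (a point): Mouth of the tee's upright branch: the point on the branch's axis (the elbow's turning axis) level with its rim, 169 mm above the bench. z up, y along the pipe run. The branch's collar is 47 mm across.
- elbow_mid (a point): Where the elbow's two axes cross, on its turning axis, 36 mm above the tee's mouth at the loosest, 32 to 33 mm when done (lead 2.3 mm a turn). x points along the outlet and tail, z up. The galvanised elbow is 38 mm across, 24 mm at most above this point. Clockwise from above screws it in; it stays where it is left.
- tail_tip (a point): Open end of the brass hose tail, on its axis; x outward along the tail. Level, at elbow_mid's height. Outward from the turning axis: collar 47 mm across from 24 to 38 mm, hexagon 41 mm across to 48 mm, then the round barbed tail 26 mm across out to this tip at 98 mm. The tail is the lever to push the elbow round by: free all round, above all else.
- union: Pipe union on one end of the run: stepped fitting 60 mm long with a big octagonal nut 66 mm across in the middle. Origin at its centre, on the run's axis, 100 mm from the elbow's turning axis, to one side or the other (+y or -y of the tee). The tail's end must come to lie straight over it.
- socket: Plain round pipe socket, 46 mm long and 44 mm across, on the other end of the run. Origin at its centre, 100 mm from the turning axis.
- elbow (a joint): Free run of the elbow's thread, rad: negative while loose, e.g. -3 means that the thread starts to bite after 3 rad more clockwise; 0 (its end) from there on. Turning takes about 0.12 N m.
- elbow_bite (a joint): First part of the tight range, rad, clockwise positive, 0 to 1.5: moves only after the free run is used up and takes about 0.45 N m. It starts anywhere from 0 to 0.7, so the place where the thread starts to bite differs.
- elbow_tight (a joint): Last part of the tight range, rad, 0 at the start, 4.4 at the dead end: moves after elbow_bite has reached 1.5, takes about 0.8 N m. The whole turn is the sum of the three joints. After the first bite the tail reaches the union's side in 1.2 to 1.9 rad (union at +y of the tee) or 4.3 to 5.1 rad (union at -y).
- wrench: Pipe wrench lying on the bench, 260 mm long, 26 mm high; bystander. Origin under its middle.
- paste: Closed plastic jar of jointing paste, 64 mm across, 75 mm high; bystander. Origin at the centre of its foot.
- coupling: Loose galvanised coupling standing on end, 45 mm across, 40 mm high; bystander. Origin at the centre of its foot.
- spare: Loose spare tee lying on the bench, 72 mm long, 47 mm high; bystander. Origin under its middle, on the bench.

How it is judged (in metres and radians):
On the way:
1. the elbow has been screwed down until its thread bites (value of joint elbow above -0.06 rad), for 0.1 s.
At the end, for the whole second after the job is handed in: The elbow is tight (its free run used up, within 0.1 rad), and its tail points along the pipe run within 0.12 rad (7 degrees) on the union's side; the wrench, jar, coupling and spare tee lie within 30 mm of where they were (value of joint elbow above -0.1 rad and angle between the x axis of tail_tip and the y axis of tee_mouth, either way round below 0.12 rad and horizontal distance between tail_tip and union below 0.05 m and distance of each of wrench, paste, coupling, spare from where it was at the start of the episode below 0.03 m); the robot touches nothing.
It fails at once if the elbow is turned back more than 0.15 rad after it has tightened (value of joint elbow_bite above 0.85 rad and value of joint elbow below -0.15 rad).
It fails at once if a bystander is pushed away (distance of any of wrench, paste, coupling, spare from where it was at the start of the episode above 0.03 m).
It also fails if it takes over 67 s, if anything falls off the work surface, if the arm or the gripper's body presses on something with over 40 N, if the wrist force passes 120 N, or if a joint passes its speed limit or range.

## Working session

There is one attempt and no reset: what is moved stays moved. The work goes in short steps, Python scripts to look and compute and a shell command to move; the robot and the scene stay as the last step left them, time stands still between calls to the robot, and variables do not carry over. Pictures are saved under pics/ and viewed, and the job is handed in when it is done.

```bash
mkdir -p pics; python3 - <<'E'
from workcell import robot
import cv2
s=robot.observe();print({k:s[k] for k in s})
for n in("scene","top","wrist"):
    cv2.imwrite(f"pics/{n}0.png",robot.get_image(n))
    c=robot.get_calibration(n);print(n,c)
    if n!="wrist":
        for t in("vise","elbow_mid","tail_tip","union","socket","wrench","paste","coupling","spare"):
            print(t,robot.boxes_of(n,t)[:2])
E
```

```text
{'time_s': 0.0, 'qpos': array([-69.9926002 ,  19.07226106,  -3.70741617,  83.70653899,
         1.23758328,  77.34388341,  -5.07133312]), 'qd': array([-0.06407523,  0.0315955 , -0.03416617,  0.07815895, -0.06445353,
        0.02707022, -0.05575924]), 'effort': array([ 8.31738653e-04, -6.25455379e+01,  4.98559582e-02, -3.91595578e+01,
        1.63378625e-02,  1.02359679e-02, -4.45629189e-05]), 'tool_pos': array([0.22692548, 0.58196268, 0.24750837]), 'tcp_rot': array([-1.79917255e+02,  3.76319330e-03,  1.58698638e+02]), 'ft_force': array([-0.43322098,  0.87468886, -0.02249937]), 'torque': array([-0.02022811, -0.01914556, -0.05159327]), 'gripper_width': 0.08543696562621284}
scene {'K': array([[488.67023323,   0.        , 313.4425448 ],
       [  0.        , 488.67023323, 193.52300017],
       [  0.        ,   0.        ,   1.        ]]), 'k1': 0.021630320696061203, 'extrinsics': array([[-0.30578763,  0.95189248, -0.01986536,  0.20477957],
       [-0.67311226, -0.20138129,  0.71159361,  0.23633162],
       [ 0.67336009,  0.23096815,  0.7023104 , -1.78347927],
       [ 0.        ,  0.    
[... 1688 characters left out ...]
ce': 0.66}]
coupling [{'rect': [168.2, 159.4, 189.0, 178.1], 'confidence': 0.65}]
spare [{'rect': [303.1, 145.4, 338.3, 180.3], 'confidence': 0.16}]
wrist {'K': array([[324.40934146,   0.        , 317.35362595],
       [  0.        , 324.40934146, 207.65303473],
       [  0.        ,   0.        ,   1.        ]]), 'k1': -0.037885939279337616, 'extrinsics': array([[ 3.63709795e-01,  9.31512238e-01, -3.68010245e-04,
        -6.23880755e-01],
       [-8.82304601e-01,  3.44369869e-01, -3.20855083e-01,
         4.14218089e-02],
       [-2.98753705e-01,  1.17022834e-01,  9.47128228e-01,
        -3.81989000e-01],
       [ 0.00000000e+00,  0.00000000e+00,  0.00000000e+00,
         1.00000000e+00]])}
```

```bash
python3 - <<'E'
import cv2
a=cv2.imread("pics/scene0.png")[140:320,170:500];cv2.imwrite("pics/s0c.png",cv2.resize(a,None,fx=2.4,fy=2.4,interpolation=2))
a=cv2.imread("pics/top0.png")[110:290,150:490];cv2.imwrite("pics/t0c.png",cv2.resize(a,None,fx=2.35,fy=2.35,interpolation=2))
E
```

```text
(no output)
```

View pics/s0c.png

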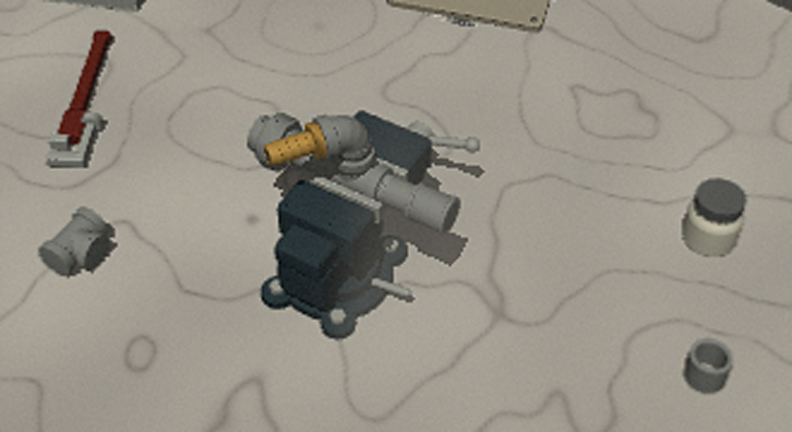

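View pics/t0c.png

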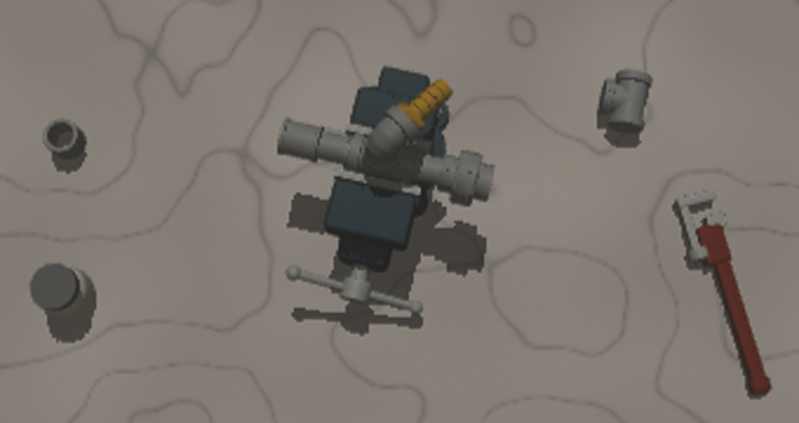

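View pics/top0.png

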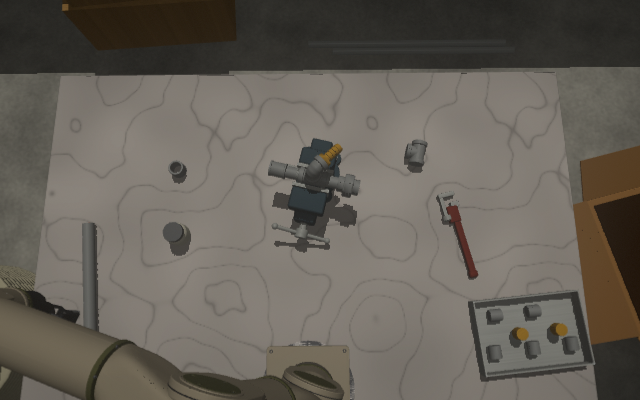

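The union is on the robot's right (−y), and the tail sits roughly 55° ccw of it. Next I'll work out the geometry.

```bash
cat > h.py <<'E'
import numpy as np, cv2
from workcell import robot
def ray(n,u,v,c=None):
    c=c or robot.get_calibration(n);K=c["K"];E=c["extrinsics"]
    p=np.array([(u-K[0,2])/K[0,0],(v-K[1,2])/K[1,1]]);q=p.copy()
    for _ in range(20):q=p/(1+c["k1"]*(q@q))
    d=E[:3,:3].T@np.array([q[0],-q[1],-1]);o=-E[:3,:3].T@E[:3,3];return o,d
def atz(n,u,v,z,c=None):
    o,d=ray(n,u,v,c);return o+d*(z-o[2])/d[2]
def proj(n,P,c=None):
    c=c or robot.get_calibration(n);E=c["extrinsics"];p=E[:3,:3]@P+E[:3,3]
    q=np.array([p[0],-p[1]])/-p[2];q=q*(1+c["k1"]*(q@q));return c["K"][:2,:2]@q+c["K"][:2,2]
E
python3 - <<'E'
from h import *
for n,l in(("top",dict(union=(349.8,187.8,.131),socket=(278.2,170.4,.131),tail=(150+447/2.35,110+88/2.35,.205),tailroot=(150+407/2.35,110+117/2.35,.205),elb=(150+388/2.35,110+137/2.35,.205))),
 ("scene",dict(union=(285.6,198,.131),socket=(353,226,.131),tail=(170+275/2.4,140+154/2.4,.205),tailroot=(170+318/2.4,140+138/2.4,.205)))):
    for k,(u,v,z) in l.items():print(n,k,atz(n,u,v,z).round(4))
E
```

```text
top union [ 0.5417 -0.1201  0.131 ]
top socket [0.5931 0.078  0.131 ]
top tail [ 0.6339 -0.0925  0.205 ]
top tailroot [ 0.6003 -0.0472  0.205 ]
top elb [ 0.5772 -0.0258  0.205 ]
scene union [ 0.5435 -0.1188  0.131 ]
scene socket [0.5898 0.0855 0.131 ]
scene tail [ 0.6328 -0.084   0.205 ]
scene tailroot [ 0.5974 -0.0483  0.205 ]
```

```bash
python3 -m jog '[[-1,-0.7,-2,0,0,0,0],[-3,-2,-4,0,0,0,0],[-6,-4.1,-5.2,0,0,0,0],[-9,-6.2,-5.2,0,0,0,0],[-12,-8.2,-5.2,0,0,0,0],[-15,-10.3,-5.2,0,0,0,0],[-18,-12.3,-5.2,0,0,0,0],[-21,-14.4,-5.2,0,0,0,0],[-24,-16.4,-5.2,0,0,0,0],[-27,-18.5,-5.2,0,0,0,0],[-29,-19.9,-5.2,0,0,0,0],[-30,-20.5,-5.2,0,0,0,0]]' 40
python3 -m jog '[[-1,-0.7,0,0,0,0,0],[-3,-2,0,0,0,0,0],[-6,-4.1,0,0,0,0,0],[-9,-6.2,0,0,0,0,0],[-12,-8.2,0,0,0,0,0],[-15,-10.3,0,0,0,0,0],[-18,-12.3,0,0,0,0,0],[-20,-13.7,0,0,0,0,0],[-22,-15,0,0,0,0,0],[-23,-15.7,0,0,0,0,0],[-23,-15.7,0,0,0,0,0],[-23,-15.7,0,0,0,0,0]]' 40
python3 - <<'E'
from h import *
s=robot.observe();print(s["time_s"],s["tool_pos"],s["tcp_rot"],s["qpos"])
import pickle
im=robot.get_image("wrist");c=robot.get_calibration("wrist");pickle.dump(c,open("w1.pkl","wb"))
cv2.imwrite("pics/w1.png",im);cv2.imwrite("pics/t1.png",robot.get_image("top"))
E
```

```text
time_s: 2.05
tool_pos: [0.4342, 0.2787, 0.3007]
tcp_rot: [180.0, 0.1, 158.4]
ft_force: [0.6, -0.4, -0.5]
gripper_width: -0.0001
time_s: 3.05
tool_pos: [0.5891, 0.0536, 0.3]
tcp_rot: [180.0, -0.0, 158.7]
ft_force: [-1.0, 0.5, 0.3]
gripper_width: 0.0001
3.05 [0.58914775 0.053619   0.29995495] [ 1.79994881e+02 -4.83959215e-02  1.58732601e+02] [-28.98881346  13.76922753  23.5475231   85.59759205  -5.53967563
  81.81990682  63.48003652]
```

View pics/w1.png

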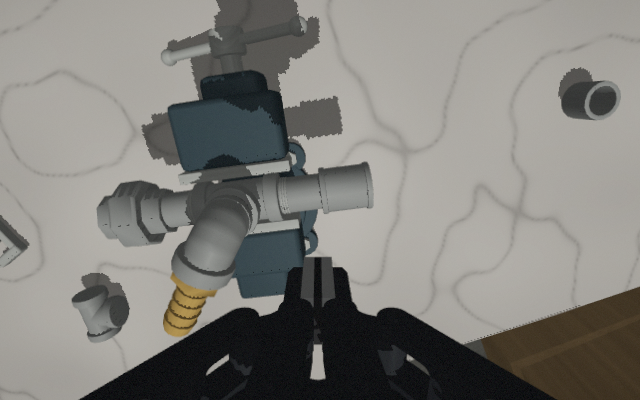

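Wrist view: union nut at about (133,212), socket at about (345,188), tail tip at about (178,327), shut fingers at (317,262). I'll refine the axis from these.

```bash
python3 - <<'E'
from h import *
import pickle
c=pickle.load(open("w1.pkl","rb"))
P={}
for k,u,v,z in(("un",133,212,.131),("uend",101,217,.131),("so",346,188,.131),("soend",371,186,.131),("tip",179,327,.205),("hexout",192,287,.205)):
    P[k]=atz("wrist",u,v,z,c);print(k,P[k].round(4))
d=P["un"]-P["so"];print(np.degrees(np.arctan2(d[1],d[0])),np.linalg.norm(d),(P["un"]+P["so"])/2)
C=np.array([.567,-.021,.205])
for a in(-45.6,):
    for nme in("wrist",):
        for r in(0,.048,.098):
            print(proj(nme,C+r*np.array([np.cos(np.radians(a)),np.sin(np.radians(a)),0]),c).round(1))
for r in(-.1,.1):print(proj("wrist",np.array([.567+r*-.25,-.021+r*-.968,.131]),c).round(1))
E
```

```text
un [ 0.5432 -0.1225  0.131 ]
uend [ 0.536  -0.1557  0.131 ]
so [0.5959 0.0796 0.131 ]
soend [0.6025 0.1022 0.131 ]
tip [ 0.6373 -0.0895  0.205 ]
hexout [ 0.607  -0.0604  0.205 ]
-104.60101404327303 0.20882322629940467 [ 0.5695489  -0.02146234  0.131     ]
[212.9 226.8]
[193.8 278.4]
[176.4 325.9]
[340.8 185.7]
[136.4 209.2]
```

```bash
python3 -m jog '[[-2,-1.4,0,0,0,0,0],[-4.5,-3.1,0,0,0,0,0],[-7,-4.9,0,0,0,0,0],[-8.9,-6.2,1,0,0,0,0],[-8.9,-6.2,3,0,0,0,0],[-8.9,-6.2,5.5,0,0,0,0],[-8.9,-6.2,7.5,0,0,0,0],[-8.9,-6.2,9,0,0,0,0],[-8.9,-6.2,9,0,0,0,0]]' 40
cat >> h.py <<'E'
C=np.array([.568,-.0215])
def circ(degs,rho=.082):
    s=robot.observe();p=s["tool_pos"];y=np.radians(158.7)
    X=np.array([np.cos(y),np.sin(y)]);Y=np.array([np.sin(y),-np.cos(y)])
    r=p[:2]-C;print("t",s["time_s"],p.round(4),"now ang",np.degrees(np.arctan2(r[1],r[0])).round(1),"rho",np.linalg.norm(r).round(4),"F",s["ft_force"].round(1))
    out=[]
    for a in degs:
        d=C+rho*np.array([np.cos(np.radians(a)),np.sin(np.radians(a))])-p[:2]
        out.append([round(float(d@X)*100,1),round(float(d@Y)*100,1),0,0,0,0,0])
    print(str(out).replace(" ",""))
E
python3 - <<'E'
from h import *
circ(np.linspace(-15,-70,12))
E
```

```text
time_s: 3.9
tool_pos: [0.6479, -0.0353, 0.2068]
tcp_rot: [-179.9, -0.3, 158.8]
ft_force: [-0.4, -0.1, -0.3]
gripper_width: 0.0003
t 3.9 [ 0.6479 -0.0353  0.2068] now ang -9.8 rho 0.0811 F [-0.4 -0.1 -0.3]
[[-0.2,-0.7,0,0,0,0,0],[-0.3,-1.4,0,0,0,0,0],[-0.2,-2.2,0,0,0,0,0],[-0.2,-2.9,0,0,0,0,0],[-0.0,-3.6,0,0,0,0,0],[0.2,-4.3,0,0,0,0,0],[0.4,-4.9,0,0,0,0,0],[0.8,-5.6,0,0,0,0,0],[1.1,-6.2,0,0,0,0,0],[1.5,-6.7,0,0,0,0,0],[2.0,-7.3,0,0,0,0,0],[2.5,-7.8,0,0,0,0,0]]
```

```bash
python3 -m jog '[[-0.2,-0.7,0,0,0,0,0],[-0.3,-1.4,0,0,0,0,0],[-0.2,-2.2,0,0,0,0,0],[-0.2,-2.9,0,0,0,0,0],[0,-3.6,0,0,0,0,0],[0.2,-4.3,0,0,0,0,0],[0.4,-4.9,0,0,0,0,0],[0.8,-5.6,0,0,0,0,0],[1.1,-6.2,0,0,0,0,0],[1.5,-6.7,0,0,0,0,0],[2,-7.3,0,0,0,0,0],[2.5,-7.8,0,0,0,0,0]]' 40
python3 - <<'E'
from h import *
cv2.imwrite("pics/w2.png",robot.get_image("wrist"))
circ(np.linspace(-76,-142,12))
E
```

```text
time_s: 4.9
tool_pos: [0.5974, -0.1016, 0.2102]
tcp_rot: [-180.0, -0.0, 158.7]
ft_force: [1.9, 1.1, -0.7]
gripper_width: -0.0003
t 4.95 [ 0.5964 -0.1026  0.2104] now ang -70.7 rho 0.0859 F [ 1.5 -0.3 -0.6]
[[0.9,-0.2,0,0,0,0,0],[1.6,-0.6,0,0,0,0,0],[2.4,-1.0,0,0,0,0,0],[3.2,-1.3,0,0,0,0,0],[4.0,-1.5,0,0,0,0,0],[4.8,-1.6,0,0,0,0,0],[5.7,-1.7,0,0,0,0,0],[6.6,-1.6,0,0,0,0,0],[7.4,-1.5,0,0,0,0,0],[8.2,-1.2,0,0,0,0,0],[9.0,-0.9,0,0,0,0,0],[9.8,-0.5,0,0,0,0,0]]
```

View pics/w2.png

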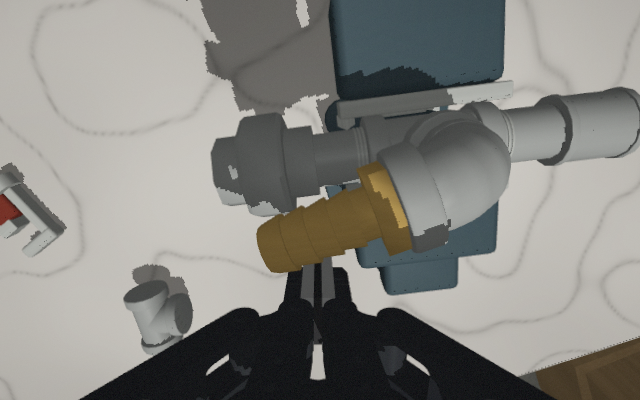

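The fingers are pushing the tail (contact at about (318,262)) and the elbow turns easily, so I'll carry on round.

```bash
python3 -m jog '[[0.9,-0.2,0,0,0,0,0],[1.6,-0.6,0,0,0,0,0],[2.4,-1,0,0,0,0,0],[3.2,-1.3,0,0,0,0,0],[4,-1.5,0,0,0,0,0],[4.8,-1.6,0,0,0,0,0],[5.7,-1.7,0,0,0,0,0],[6.6,-1.6,0,0,0,0,0],[7.4,-1.5,0,0,0,0,0],[8.2,-1.2,0,0,0,0,0],[9,-0.9,0,0,0,0,0],[9.8,-0.5,0,0,0,0,0]]' 40
python3 - <<'E'
from h import *
circ(np.linspace(-147,-202,12))
E
```

```text
time_s: 5.95
tool_pos: [0.5044, -0.0697, 0.2103]
tcp_rot: [-180.0, 0.0, 158.7]
ft_force: [2.0, -1.2, 1.0]
gripper_width: -0.0001
t 5.95 [ 0.5044 -0.0697  0.2103] now ang -142.8 rho 0.0799 F [ 2.  -1.2  1. ]
[[0.6,0.1,0,0,0,0,0],[1.2,0.6,0,0,0,0,0],[1.7,1.1,0,0,0,0,0],[2.2,1.6,0,0,0,0,0],[2.6,2.2,0,0,0,0,0],[3.0,2.8,0,0,0,0,0],[3.3,3.4,0,0,0,0,0],[3.6,4.1,0,0,0,0,0],[3.8,4.8,0,0,0,0,0],[3.9,5.5,0,0,0,0,0],[4.0,6.2,0,0,0,0,0],[4.0,6.9,0,0,0,0,0]]
```

```bash
python3 -m jog '[[0.6,0.1,0,0,0,0,0],[1.2,0.6,0,0,0,0,0],[1.7,1.1,0,0,0,0,0],[2.2,1.6,0,0,0,0,0],[2.6,2.2,0,0,0,0,0],[3,2.8,0,0,0,0,0],[3.3,3.4,0,0,0,0,0],[3.6,4.1,0,0,0,0,0],[3.8,4.8,0,0,0,0,0],[3.9,5.5,0,0,0,0,0],[4,6.2,0,0,0,0,0],[4,6.9,0,0,0,0,0]]' 40
python3 - <<'E'
from h import *
cv2.imwrite("pics/w3.png",robot.get_image("wrist"))
circ(np.linspace(-207,-262,12))
E
```

```text
time_s: 6.95
tool_pos: [0.4925, 0.008, 0.2101]
tcp_rot: [-179.9, -0.0, 158.6]
ft_force: [-0.4, -6.1, 1.1]
gripper_width: 0.0002
t 7.0 [0.4928 0.0095 0.21  ] now ang 157.6 rho 0.0814 F [-2.6 -3.8  1.4]
[[0.0,0.7,0,0,0,0,0],[-0.1,1.4,0,0,0,0,0],[-0.2,2.1,0,0,0,0,0],[-0.5,2.7,0,0,0,0,0],[-0.7,3.4,0,0,0,0,0],[-1.1,4.0,0,0,0,0,0],[-1.5,4.6,0,0,0,0,0],[-1.9,5.2,0,0,0,0,0],[-2.4,5.7,0,0,0,0,0],[-2.9,6.2,0,0,0,0,0],[-3.5,6.6,0,0,0,0,0],[-4.1,7.0,0,0,0,0,0]]
```

View pics/w3.png

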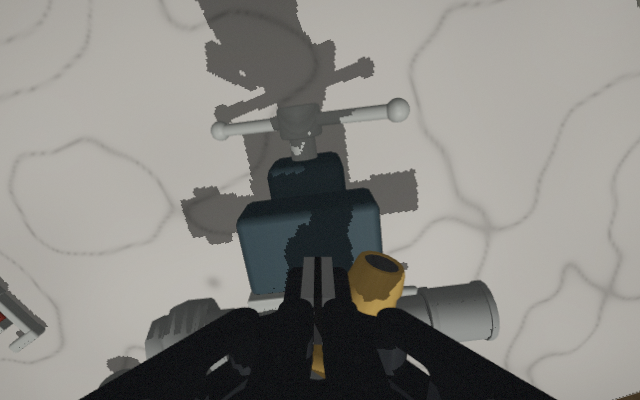

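The force rose to about 6 N, so the thread has bitten with the tail at roughly −220°, as predicted.

```bash
python3 -m jog '[[0,0.7,0,0,0,0,0],[-0.1,1.4,0,0,0,0,0],[-0.2,2.1,0,0,0,0,0],[-0.5,2.7,0,0,0,0,0],[-0.7,3.4,0,0,0,0,0],[-1.1,4,0,0,0,0,0],[-1.5,4.6,0,0,0,0,0],[-1.9,5.2,0,0,0,0,0],[-2.4,5.7,0,0,0,0,0],[-2.9,6.2,0,0,0,0,0],[-3.5,6.6,0,0,0,0,0],[-4.1,7,0,0,0,0,0]]' 40
python3 - <<'E'
from h import *
circ(np.linspace(-267,-322,12))
E
```

```text
time_s: 8.0
tool_pos: [0.5543, 0.0578, 0.2089]
tcp_rot: [-179.8, -0.3, 158.6]
ft_force: [-10.7, -6.1, 0.2]
gripper_width: -0.0002
t 8.0 [0.5543 0.0578 0.2089] now ang 99.8 rho 0.0805 F [-10.7  -6.1   0.2]
[[-0.8,0.6,0,0,0,0,0],[-1.4,0.8,0,0,0,0,0],[-2.1,1.1,0,0,0,0,0],[-2.8,1.2,0,0,0,0,0],[-3.5,1.3,0,0,0,0,0],[-4.3,1.3,0,0,0,0,0],[-5.0,1.3,0,0,0,0,0],[-5.7,1.2,0,0,0,0,0],[-6.4,1.0,0,0,0,0,0],[-7.1,0.8,0,0,0,0,0],[-7.7,0.5,0,0,0,0,0],[-8.3,0.2,0,0,0,0,0]]
```

```bash
python3 -m jog '[[-0.8,0.5,0,0,0,0,0],[-1.4,0.8,0,0,0,0,0],[-2.1,1.1,0,0,0,0,0],[-2.8,1.2,0,0,0,0,0],[-3.5,1.3,0,0,0,0,0],[-4.3,1.3,0,0,0,0,0],[-5,1.3,0,0,0,0,0],[-5.7,1.2,0,0,0,0,0],[-6.4,1,0,0,0,0,0],[-7.1,0.8,0,0,0,0,0],[-7.7,0.5,0,0,0,0,0],[-8.3,0.2,0,0,0,0,0]]' 40
python3 - <<'E'
from h import *
cv2.imwrite("pics/w4.png",robot.get_image("wrist"))
circ(np.linspace(-327,-382,12))
E
```

```text
time_s: 9.0
tool_pos: [0.6323, 0.0338, 0.2088]
tcp_rot: [180.0, -0.4, 158.8]
ft_force: [-8.9, 8.9, 1.5]
gripper_width: -0.0
t 9.05 [0.6332 0.0328 0.2089] now ang 39.8 rho 0.0849 F [-6.2  7.8  0.8]
[[-0.7,-0.8,0,0,0,0,0],[-1.2,-1.2,0,0,0,0,0],[-1.8,-1.7,0,0,0,0,0],[-2.2,-2.2,0,0,0,0,0],[-2.7,-2.8,0,0,0,0,0],[-3.1,-3.4,0,0,0,0,0],[-3.4,-4.1,0,0,0,0,0],[-3.6,-4.7,0,0,0,0,0],[-3.8,-5.4,0,0,0,0,0],[-4.0,-6.1,0,0,0,0,0],[-4.1,-6.8,0,0,0,0,0],[-4.1,-7.5,0,0,0,0,0]]
```

View pics/w4.png

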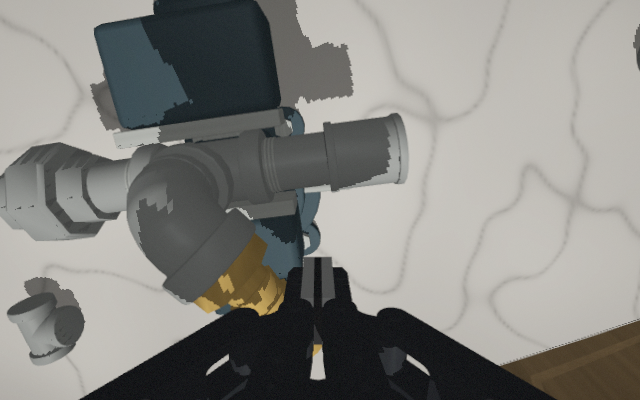

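```bash
python3 -m jog '[[-0.6,-0.6,0,0,0,0,0],[-1.2,-1.2,0,0,0,0,0],[-1.8,-1.7,0,0,0,0,0],[-2.2,-2.2,0,0,0,0,0],[-2.7,-2.8,0,0,0,0,0],[-3.1,-3.4,0,0,0,0,0],[-3.4,-4.1,0,0,0,0,0],[-3.6,-4.7,0,0,0,0,0],[-3.8,-5.4,0,0,0,0,0],[-4,-6.1,0,0,0,0,0],[-4.1,-6.8,0,0,0,0,0],[-4.1,-7.5,0,0,0,0,0]]' 40
python3 - <<'E'
from h import *
cv2.imwrite("pics/w5.png",robot.get_image("wrist"))
circ(np.linspace(-27,-66,12))
E
```

```text
time_s: 10.05
tool_pos: [0.6457, -0.0487, 0.2095]
tcp_rot: [179.7, -0.2, 159.0]
ft_force: [1.5, 10.8, -0.3]
gripper_width: 0.0001
t 10.1 [ 0.6453 -0.0507  0.2097] now ang -20.7 rho 0.0826 F [ 2.2  9.4 -1.8]
[[0.1,-0.9,0,0,0,0,0],[0.2,-1.4,0,0,0,0,0],[0.3,-1.9,0,0,0,0,0],[0.4,-2.4,0,0,0,0,0],[0.5,-2.9,0,0,0,0,0],[0.7,-3.3,0,0,0,0,0],[1.0,-3.8,0,0,0,0,0],[1.2,-4.3,0,0,0,0,0],[1.5,-4.7,0,0,0,0,0],[1.8,-5.1,0,0,0,0,0],[2.1,-5.5,0,0,0,0,0],[2.4,-5.9,0,0,0,0,0]]
```

View pics/w5.png

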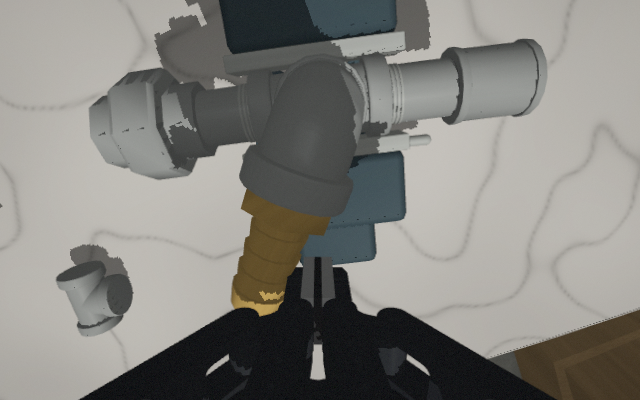

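Tight now at about 10 N; the tail points at roughly −38° on its second pass, with the union at −104°. I'll continue with slower steps.

```bash
python3 -m jog '[[0.1,-0.6,0,0,0,0,0],[0.2,-1.2,0,0,0,0,0],[0.3,-1.8,0,0,0,0,0],[0.4,-2.4,0,0,0,0,0],[0.5,-2.9,0,0,0,0,0],[0.7,-3.3,0,0,0,0,0],[1,-3.8,0,0,0,0,0],[1.2,-4.3,0,0,0,0,0],[1.5,-4.7,0,0,0,0,0],[1.8,-5.1,0,0,0,0,0],[2.1,-5.5,0,0,0,0,0],[2.4,-5.9,0,0,0,0,0]]' 40
python3 - <<'E'
from h import *
import pickle
c=robot.get_calibration("wrist");pickle.dump(c,open("w6.pkl","wb"))
cv2.imwrite("pics/w6.png",robot.get_image("wrist"));cv2.imwrite("pics/t6.png",robot.get_image("top"))
circ(np.linspace(-67,-83,9))
E
```

```text
time_s: 11.1
tool_pos: [0.6033, -0.0965, 0.2103]
tcp_rot: [179.7, 0.1, 158.9]
ft_force: [7.7, 6.5, -2.8]
gripper_width: -0.0002
t 11.2 [ 0.6028 -0.0975  0.2103] now ang -65.4 rho 0.0836 F [ 7.5  5.1 -4. ]
[[0.3,-0.0,0,0,0,0,0],[0.5,-0.2,0,0,0,0,0],[0.7,-0.4,0,0,0,0,0],[0.9,-0.6,0,0,0,0,0],[1.2,-0.8,0,0,0,0,0],[1.4,-1.0,0,0,0,0,0],[1.6,-1.1,0,0,0,0,0],[1.9,-1.3,0,0,0,0,0],[2.1,-1.4,0,0,0,0,0]]
```

View pics/w6.png

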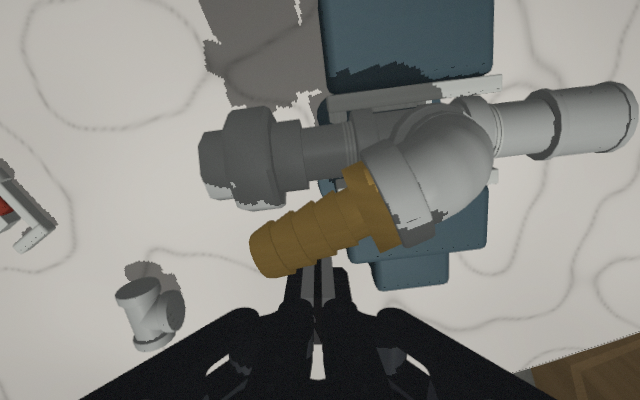

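```bash
python3 - <<'E'
from h import *
import pickle
c=pickle.load(open("w6.pkl","rb"))
t=atz("wrist",261,251,.202,c);h=atz("wrist",371,208,.202,c);print(t,h)
for q in((h-t),(C-t[:2])):print(np.degrees(np.arctan2(-q[1],-q[0])),np.linalg.norm(q))
u=atz("wrist",243,158,.131,c);s=atz("wrist",582,119,.131,c);q=u-s;print(u,s,np.degrees(np.arctan2(q[1],q[0])),np.linalg.norm(q),(u+s)/2)
E
```

```text
[ 0.57834891 -0.11570641  0.202     ] [ 0.57675128 -0.06202892  0.202     ]
-88.29518294419671 0.05370126096776772
-83.73099000128043 0.09477313496784937
[ 0.54238855 -0.12453718  0.131     ] [0.59601043 0.08490134 0.131     ] -104.36077766026065 0.21619388950431725 [ 0.56919949 -0.01981792  0.131     ]
```

```bash
python3 -m jog '[[0.2,-0.1,0,0,0,0,0],[0.4,-0.3,0,0,0,0,0],[0.7,-0.5,0,0,0,0,0],[0.9,-0.6,0,0,0,0,0],[1.1,-0.8,0,0,0,0,0],[1.3,-0.9,0,0,0,0,0],[1.3,-0.9,0,0,0,0,0],[1.3,-0.9,0,0,0,0,0]]' 40
python3 - <<'E'
from h import *
import pickle
c=robot.get_calibration("wrist");pickle.dump(c,open("w7.pkl","wb"))
cv2.imwrite("pics/w7.png",robot.get_image("wrist"));circ([-76,-80,-84])
E
```

```text
time_s: 11.87
tool_pos: [0.5879, -0.1015, 0.2103]
tcp_rot: [179.8, 0.1, 158.8]
ft_force: [8.3, 3.5, -3.8]
gripper_width: -0.0003
t 11.9167 [ 0.5878 -0.1015  0.2102] now ang -76.1 rho 0.0824 F [ 8.1  2.8 -2.9]
[[0.0,0.0,0,0,0,0,0],[0.5,-0.3,0,0,0,0,0],[1.0,-0.6,0,0,0,0,0]]
```

View pics/w7.png

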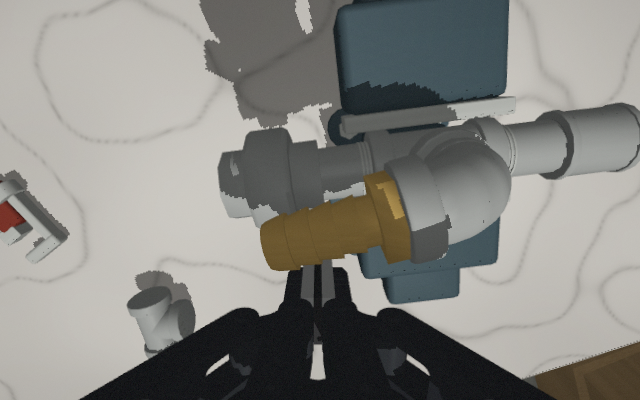

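```bash
python3 - <<'E'
from h import *
import pickle
c=pickle.load(open("w7.pkl","rb"))
C3=np.array([.568,-.0210])
for a in(-90,-92,-94,-96,-98,-104.4):
    e=np.array([np.cos(np.radians(a)),np.sin(np.radians(a))]);n=np.array([-e[1],e[0]])
    print(a,[proj("wrist",np.r_[C3+r*e+k*n,.202],c).round(0) for r,k in((.098,0),(.05,0),(.098,.013),(.098,-.013),(.055,.013),(.055,-.013))])
E
python3 -c "
import cv2
a=cv2.imread('pics/w7.png')[150:300,200:450];cv2.imwrite('pics/w7c.png',cv2.resize(a,None,fx=3.2,fy=3.2,interpolation=2))"
```

```text
-90 [array([269., 259.]), array([367., 224.]), array([280., 282.]), array([257., 235.]), array([366., 252.]), array([347., 202.])]
-92 [array([266., 253.]), array([366., 221.]), array([276., 276.]), array([255., 228.]), array([364., 249.]), array([347., 198.])]
-94 [array([263., 246.]), array([365., 217.]), array([273., 270.]), array([253., 221.]), array([361., 246.]), array([346., 194.])]
-96 [array([261., 240.]), array([364., 214.]), array([270., 264.]), array([252., 214.]), array([360., 242.]), array([346., 189.])]
-98 [array([259., 233.]), array([363., 210.]), array([267., 258.]), array([250., 207.]), array([358., 239.]), array([346., 185.])]
-104.4 [array([253., 211.]), array([362., 198.]), array([258., 238.]), array([247., 182.]), array([353., 227.]), array([348., 170.])]
```

View pics/w7c.png

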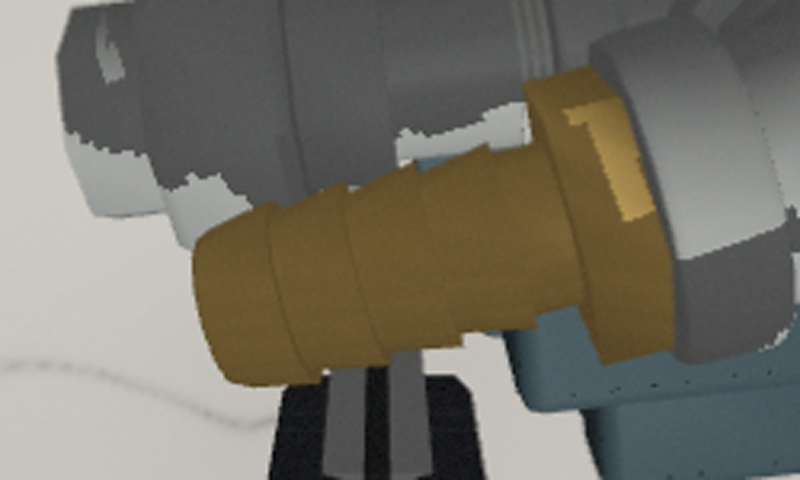

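```bash
python3 -m jog '[[0.2,-0.1,0,0,0,0,0],[0.5,-0.3,0,0,0,0,0],[0.7,-0.4,0,0,0,0,0],[0.9,-0.5,0,0,0,0,0],[0.9,-0.5,0,0,0,0,0],[0.9,-0.5,0,0,0,0,0]]' 40
python3 - <<'E'
from h import *
import pickle
im=robot.get_image("wrist");c=robot.get_calibration("wrist");pickle.dump(c,open("w8.pkl","wb"))
circ([-84,-86,-88])
C3=np.array([.568,-.0210])
for a in(-98,-100,-102,-104.4,-107):
    e=np.array([np.cos(np.radians(a)),np.sin(np.radians(a))]);n=np.array([-e[1],e[0]])
    print(a,[proj("wrist",np.r_[C3+r*e+k*n,.202],c).round(0) for r,k in((.098,0),(.05,0),(.098,.013),(.098,-.013))])
a=im[130:300,200:450];cv2.imwrite('pics/w8c.png',cv2.resize(a,None,fx=3.2,fy=3.2,interpolation=2))
E
```

```text
time_s: 12.42
tool_pos: [0.5777, -0.1033, 0.2104]
tcp_rot: [179.8, 0.1, 158.8]
ft_force: [8.5, 2.2, -3.4]
gripper_width: 0.0002
t 12.4667 [ 0.5776 -0.1034  0.2103] now ang -83.3 rho 0.0824 F [ 8.1  2.1 -3.3]
[[0.1,-0.0,0,0,0,0,0],[0.4,-0.1,0,0,0,0,0],[0.6,-0.3,0,0,0,0,0]]
-98 [array([271., 251.]), array([374., 229.]), array([279., 275.]), array([263., 225.])]
-100 [array([270., 244.]), array([374., 225.]), array([276., 269.]), array([262., 218.])]
-102 [array([268., 237.]), array([373., 222.]), array([274., 263.]), array([262., 211.])]
-104.4 [array([266., 229.]), array([373., 217.]), array([271., 255.]), array([261., 202.])]
-107 [array([265., 220.]), array([373., 212.]), array([268., 246.]), array([261., 192.])]
```

View pics/w8c.png

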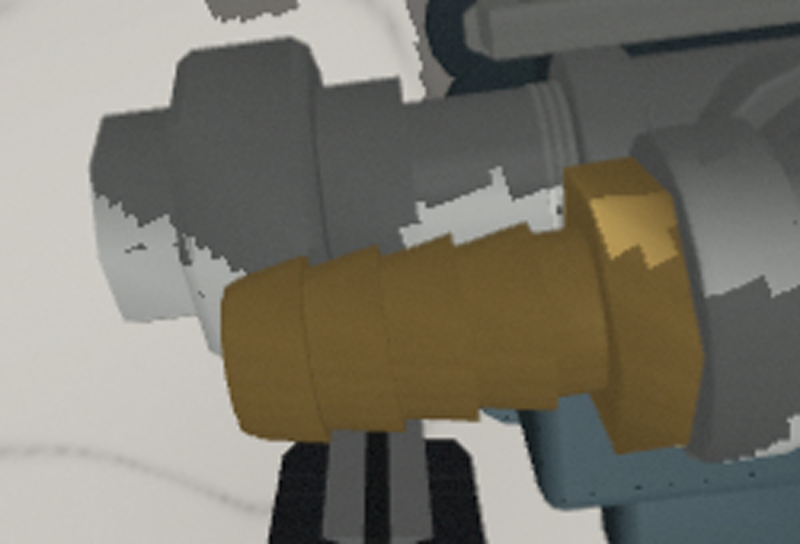

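About 2° remain, so one small push and then back off.

```bash
python3 -m jog '[[0.1,0,0,0,0,0,0],[0.2,-0.1,0,0,0,0,0],[0.3,-0.1,0,0,0,0,0],[0.3,-0.1,0,0,0,0,0],[0.3,-0.1,0,0,0,0,0],[0,0,0,0,0,0,0],[-1,0,0,0,0,0,0],[-2,0.2,0,0,0,0,0],[-3,0.2,-1,0,0,0,0],[-4,0.2,-4,0,0,0,0],[-5,0.2,-8,0,0,0,0],[-5,0.2,-9,0,0,0,0]]' 40
python3 -m jog '[[-1,1,-2,0,0,0,0],[-3,3,-5,0,0,0,0],[-3,5,-7,0,0,0,0],[-3,5,-8,0,0,0,0],[-3,5,-8,0,0,0,0]]'
python3 - <<'E'
from h import *
import pickle
im=robot.get_image("wrist");c=robot.get_calibration("wrist");pickle.dump(c,open("w9.pkl","wb"))
cv2.imwrite("pics/w9.png",im)
a=robot.get_image("top");cv2.imwrite("pics/t9.png",cv2.resize(a[120:240,230:410],None,fx=4.4,fy=4.4,interpolation=2))
a=robot.get_image("scene");cv2.imwrite("pics/s9.png",a)
for t in ("wrench","paste","coupling","spare"):
    for n in("top","scene"):print(t,n,[x["rect"] for x in robot.boxes_of(n,t)[:2]])
E
```

```text
time_s: 13.47
tool_pos: [0.6256, -0.1219, 0.3055]
tcp_rot: [179.9, 0.3, 158.7]
ft_force: [0.1, -0.6, 1.0]
gripper_width: -0.0001
time_s: 13.88
tool_pos: [0.6705, -0.0844, 0.3821]
tcp_rot: [179.9, 0.1, 158.8]
ft_force: [-0.2, -0.9, 0.3]
gripper_width: -0.0001
wrench top []
wrench scene [[188.7, 150.9, 217.5, 210.6], [280.7, 179.2, 369.7, 282.6]]
paste top [[163.9, 221.3, 191.9, 248.2]]
paste scene [[455.4, 212.0, 481.3, 246.6]]
coupling top [[169.6, 160.0, 186.8, 178.9]]
coupling scene [[454.8, 280.4, 473.7, 304.4]]
spare top [[403.4, 138.3, 428.4, 169.0]]
spare scene [[185.4, 223.0, 215.7, 251.4], [283.8, 175.7, 324.6, 208.5]]
```

View pics/w9.png

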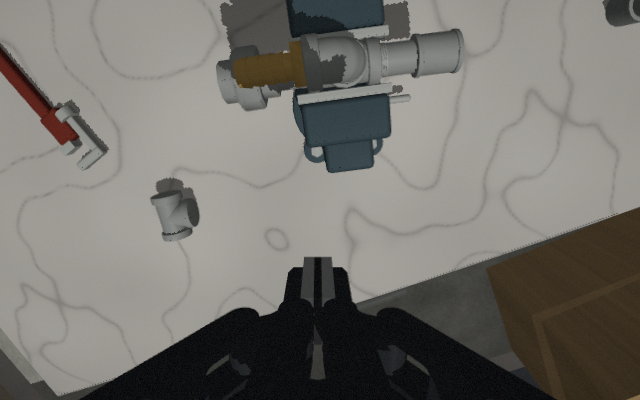

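View pics/t9.png

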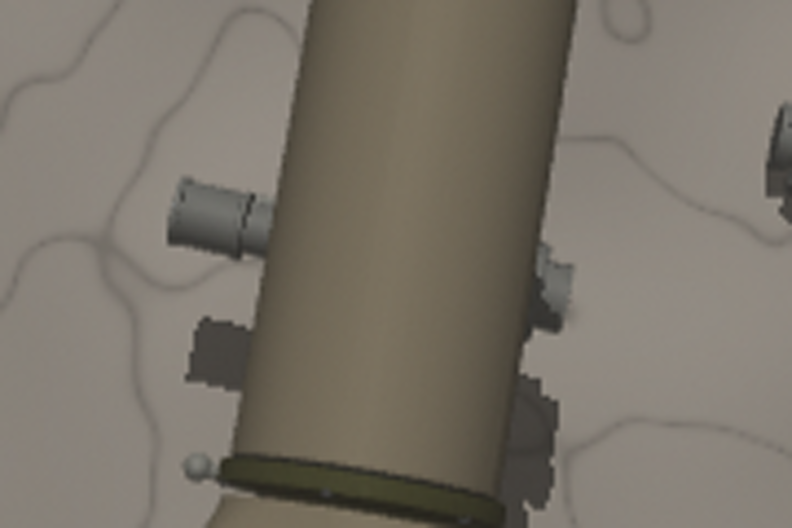

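The arm hides the tail from the top camera, so I'll move aside to look.

```bash
python3 -m jog '[[1,2,0,0,0,0,0],[2,5,0,0,0,0,0],[4,8,0,0,0,0,0],[5,11,0,0,0,0,0],[7,14,0,0,0,0,0],[8,17,0,0,0,0,0],[10,20,0,0,0,0,0],[11,23,0,0,0,0,0],[12,26,0,0,0,0,0],[13,28,0,0,0,0,0],[13,28,0,0,0,0,0]]'
python3 - <<'E'
from h import *
a=robot.get_image("top");cv2.imwrite("pics/t10f.png",a);cv2.imwrite("pics/t10.png",cv2.resize(a[130:230,250:380],None,fx=6,fy=6,interpolation=2))
a=robot.get_image("scene");cv2.imwrite("pics/s10.png",cv2.resize(a[150:270,260:400],None,fx=5,fy=5,interpolation=2))
print(robot.boxes_of("top","wrench"))
E
```

```text
time_s: 15.35
tool_pos: [0.6486, 0.2288, 0.3791]
tcp_rot: [179.9, -0.2, 159.1]
ft_force: [-0.5, 0.6, -1.1]
gripper_width: -0.0002
[{'rect': [437.6, 191.0, 477.5, 277.4], 'confidence': 0.88}]
```

View pics/t10.png

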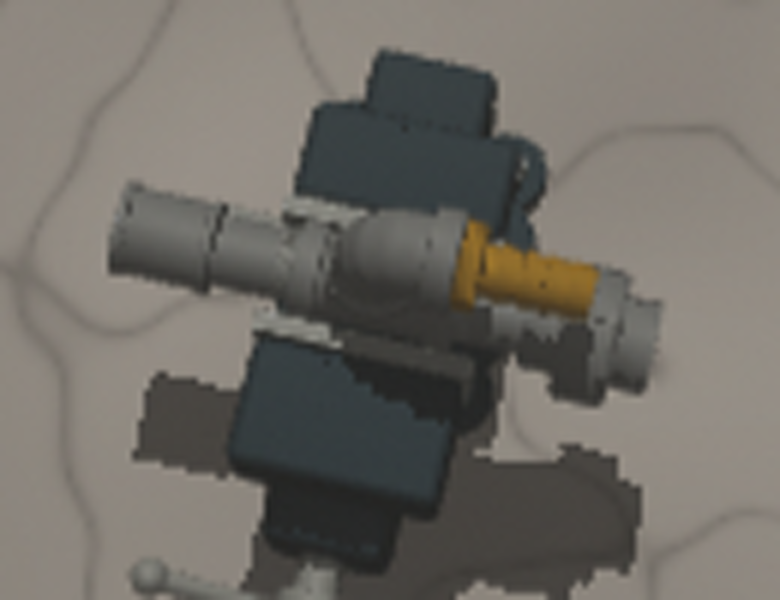

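View pics/s10.png

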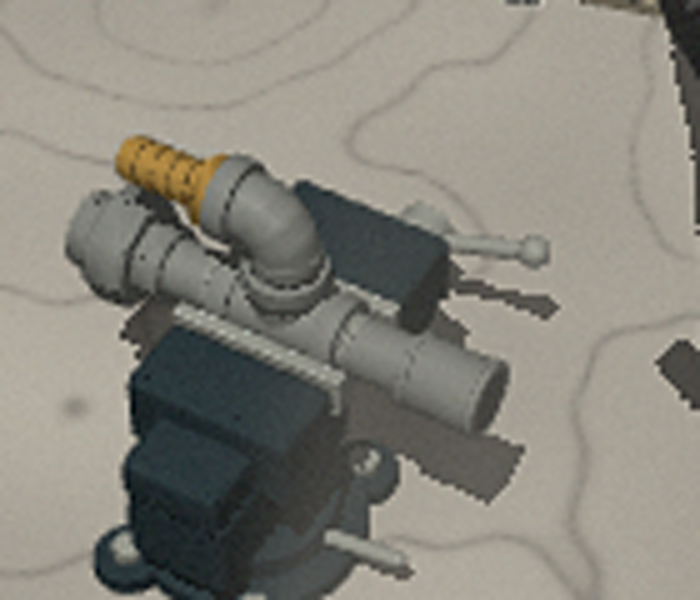

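```bash
python3 - <<'E'
from h import *
def ang(q):return np.degrees(np.arctan2(q[1],q[0])).round(2)
f=lambda x,y:(250+(x-2.5)/6,130+(y-2.5)/6)
A=atz("top",*f(485,271),.202);B=atz("top",*f(597,291),.202);print("tail",A,B,ang(B-A),"from C",ang(B[:2]-C))
P=atz("top",*f(118,230),.131);Q=atz("top",*f(652,346),.131);print("pipe",P,Q,ang(Q-P),np.linalg.norm(Q-P))
im=cv2.imread("pics/t10f.png");hsv=cv2.cvtColor(im,cv2.COLOR_BGR2HSV)
m=cv2.inRange(hsv,(10,110,60),(30,255,255));m[:, :328]=0;m[:,380:]=0;m[:130]=0;m[230:]=0
ys,xs=np.nonzero(m);print(len(xs),xs.min(),xs.max())
k=xs>=331
top=[];bot=[]
X=[];M=[]
for x in range(332,349):
    y=ys[xs==x]
    if len(y):X.append(x);M.append((y.min()+y.max())/2)
print(list(zip(X,M)))
s=np.polyfit(X,M,1);A=atz("top",332,np.polyval(s,332),.202);B=atz("top",348,np.polyval(s,348),.202);print("mask",ang(B-A),B)
C3=np.array([.569,-.0208])
for a in(-98,-100,-102,-104.4,-106):
    e=np.array([np.cos(np.radians(a)),np.sin(np.radians(a))])
    print(a,[proj("top",np.r_[C3+r*e,.202]).round(1) for r in(.05,.098)], [proj("scene",np.r_[C3+r*e,.202]).round(1) for r in(.05,.098)])
print(f(597,291),[260+x/5 for x in(130,)],[150+x/5 for x in(163,)])
import pickle
c=pickle.load(open("w9.pkl","rb"))
A=atz("wrist",291,68,.202,c);B=atz("wrist",236,71,.202,c);print("w tail",ang(B-A),B)
P=atz("wrist",461,51,.131,c);Q=atz("wrist",222,84,.131,c);print("w pipe",ang(Q-P),np.linalg.norm(Q-P))
a=cv2.imread("pics/w9.png")[20:120,210:480];cv2.imwrite("pics/w9c.png",cv2.resize(a,None,fx=2.9,fy=2.9,interpolation=2))
E
```

```text
tail [ 0.56019696 -0.06579926  0.202     ] [ 0.55078821 -0.11446534  0.202     ] -100.94 from C -100.49
pipe [0.60045296 0.10302578 0.131     ] [ 0.54308472 -0.14344061  0.131     ] -103.1 0.2530549293651718
196 328 349
[(332, np.float64(175.0)), (333, np.float64(175.0)), (334, np.float64(175.0)), (335, np.float64(175.0)), (336, np.float64(175.5)), (337, np.float64(176.0)), (338, np.float64(176.0)), (339, np.float64(176.0)), (340, np.float64(177.0)), (341, np.float64(177.0)), (342, np.float64(177.0)), (343, np.float64(177.0)), (344, np.float64(177.5)), (345, np.float64(177.5)), (346, np.float64(177.5)), (347, np.float64(177.5)), (348, np.float64(177.0))]
mask -101.24 [ 0.55143305 -0.11164776  0.202     ]
-98 [array([332.1, 174.1]), array([350.3, 176.4])] [array([298.9, 187.4]), array([282.8, 182.2])]
-100 [array([332. , 174.7]), array([350.2, 177.6])] [array([299.2, 187. ]), array([283.4, 181.4])]
-102 [array([331.9, 175.3]), array([349.9, 178.9])] [array([299.6, 186.6]), array([284.1, 180.6])]
-104.4 [array([331.7, 176.1]), array([349.6, 180.4])] [array([300. , 186.1]), array([284.9, 179.7])]
-106 [array([331.6, 176.6]), array([349.4, 181.3])] [array([300.3, 185.8]), array([285.5, 179.1])]
(349.0833333333333, 178.08333333333334) [286.0] [182.6]
w tail -108.67 [ 0.54478655 -0.11470147  0.202     ]
w pipe -103.79 0.25964460372661746
```

View pics/w9c.png

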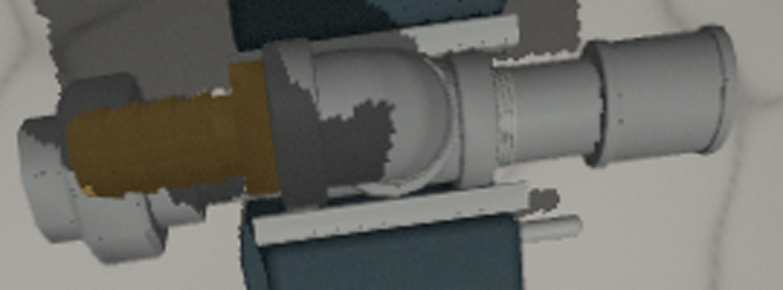

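```bash
python3 - <<'E'
from h import *
import pickle
c=pickle.load(open("w9.pkl","rb"));C3=np.array([.569,-.0208])
f=lambda x,y:(210+x/2.9,20+y/2.9)
print("meas tip",f(72,153),"root",f(245,132),"soc",f(727,90),"uni",f(28,181))
for a in(-100,-102,-104,-106):
    e=np.array([np.cos(np.radians(a)),np.sin(np.radians(a))])
    print(a,[proj("wrist",np.r_[C3+r*e,.202],c).round(1) for r in(.098,.046)],[proj("wrist",np.r_[C3+r*e,.131],c).round(1) for r in(-.123,.130)])
for z,(p,q) in((.202,((245,132),(72,153))),(.131,((727,90),(28,181)))):
    d=atz("wrist",*f(*q),z,c)-atz("wrist",*f(*p),z,c);print(np.degrees(np.arctan2(d[1],d[0])),np.linalg.norm(d))
E
```

```text
meas tip (234.82758620689654, 72.75862068965517) root (294.48275862068965, 65.51724137931035) soc (460.68965517241384, 51.03448275862069) uni (219.6551724137931, 82.41379310344828)
-100 [array([236.8,  80.3]), array([294.3,  67.6])] [array([455.1,  41.1]), array([224. ,  89.8])]
-102 [array([235.9,  76.2]), array([294. ,  65.7])] [array([455.3,  45.4]), array([223. ,  85.5])]
-104 [array([235. ,  72.1]), array([293.7,  63.7])] [array([455.4,  49.8]), array([222. ,  81.2])]
-106 [array([234.3,  68. ]), array([293.4,  61.7])] [array([455.4,  54.1]), array([221.2,  76.8])]
-105.14431950635984 0.052789354608204185
-104.22055336462486 0.2615151045353629
```

```bash
python3 - <<'E'
from workcell import robot
s=robot.observe();print(s["time_s"],s["ft_force"]);print(robot.sign_off())
E
```

```text
15.5 [-0.38636184 -0.93697032 -0.53535683]
the job is handed in; nothing more can be done
None
```

I screwed the elbow in clockwise by pushing the tail round with the shut fingers, about 1 1/6 turns in all. I stopped with the tail over the union, backed the arm clear, and handed the job in at 15.5 s.

- **Tightness:** The push force rose from about 2 N to about 6 N at the bite, which came near where it was expected. It was about 9–10 N through the rest of the turn. I judged the tightness by this force alone, because the joints themselves can't be read. The elbow was never turned back.
- **Alignment:** The two cameras disagree slightly, but both are inside the 7° tolerance. The wrist camera puts the tail at −105° against the pipe at −104°. The top camera puts the tail at −101° against the pipe at −103°, so it would be about 2° short.
- **Loose things:** The wrench, jar and coupling show in the same places as at the start, and so does the spare tee in the scene camera. The top camera missed the spare tee at the start, so it gives no before-and-after check there.
- **Contact:** At hand-in the arm was clear of everything, with about 1 N on the wrist sensor, which is its noise level.

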